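# Fetch the oil bottle from under the low shelf with the reacher

## Robot

A 6-joint arm with a two-finger parallel gripper is mounted at the origin on the work surface. World frame = base frame: x ahead of the robot, y to its left, z up, the work surface at z = 0. Lengths are in mm, angles in rad, forces in N, time in s.
With the tool pointing down it reaches from about 300 to 850 mm from the base axis. Payload 4.2 kg.
Tool frame: the origin (TCP) lies at the very end of the fingers, on their centre line; the grasp point (between the pads) lies 19 mm behind it; z points along the fingers, x is the direction in which the jaws open and shut, and the axes are right-handed (so a half turn about z gives the same grasp; the last joint's range is limited). The gripper opens to 91 mm and grips with 3 to 60 N. Pads are 32 mm wide; open, the fingers measure 118 mm over their backs; the gripper's body (76 mm by 178 mm) begins 60 mm behind the grasp point.
Start: joints at [-1.332, 0.32, 1.565, -0, 1.257, -0.02], TCP at [147.157, -555.867, 213.976] pointing down, gripper open.
Joint ranges: [-3.11, 3.11], [-0.84, 2.01], [0.21, 2.61], [-1.34, 4.49], [0.05, 2.63], [-2.56, 2.56]. Speed limits (rad/s): [2.57, 2.57, 3.14, 3.14, 3.14, 3.14].

## Interface

Orientations are given as a unit quaternion [x, y, z, w].
In Python, from station import r, planner, vision, sensors gives the robot as it stands. Calls block until the motion is done:
- r.reach(position, orientation): joint-space move of the TCP to a pose.
- r.move_linear(position, rot=None, v=150, max_force=None): straight line of the TCP; rot=None keeps the orientation; v is the mean speed in mm/s. With max_force (N) it stops when the force on the tool has changed by that much, and returns True; else False.
- r.move_j(angles): joint-space move.
- r.set_gripper(opening, grasp_force=None): finger opening in mm; grasp_force is the grip in N (None keeps the last); returns when the fingers have stopped.
- r.pause(seconds).
- planner.ik(position, orientation): joint angles nearest the present ones, or None.
- vision.get_image(name): name is "scene" or "top" or "wrist"; returns a dict with "pixels" (384x512x3 uint8, blue, green, red), "range_z" (384x512 float32, mm along the optical axis (not along the pixel's ray), 0 where there is no reading), "vfov" (degrees; the focal length in pixels is half the picture's height over the tangent of half this angle, whatever the lens; pixels are square), "cx", "cy" (the principal point, pixels), "rvec" (rotation vector, rad) and "tvec" (3), from world to camera coordinates, as OpenCV has them. Camera axes: x right, y down, z forward; pixel columns grow to the right and rows downward; lengths in mm; the calibration is good to about 2 mm. A picture is of the moment at which its call begins.
A pose or a line that the arm cannot do raises r.PlanningError and nothing moves.
- r.finish_job(): hands the job in, once; it reports no verdict.
Trained networks look in the newest picture that a camera, given by its name, has taken for a name from the list of things; names that differ only in an ending like _2 or _b are one class to them, and where a whole thing is asked for, a point or a joint stands for the part that bears it (a point fixed in the world has none). Each returns a list of dicts, best first, with "score" (0 to 1); they miss things now and then, are a little off and sometimes report something else, mostly with a low value. They report only what shows in the picture. A call takes as long as a camera call. They do not tell look-alikes from the thing itself.
- vision.recognise(camera, query): "centre" ([column, row] in pixels, amid what is visible of it).
- vision.mark_of(camera, query): "centre" ([column, row] in pixels: a listed point, or the origin of a listed thing).
Readings, each from a call of its own:
- sensors.get_clock(): time.
- sensors.get_joint_positions(): joint angles.
- sensors.get_joint_velocities(): joint speeds.
- sensors.get_joint_torque(): joint torques, N m.
- sensors.get_eef_pos(): TCP position.
- sensors.get_ee_rot(): TCP orientation.
- sensors.get_contact_force(): force on the tool from outside, world axes, zero at the start.
- sensors.get_moment(): the same for the moment, N m.
- sensors.get_gripper_width(): finger opening in mm.
Only numpy, scipy, OpenCV 4.12 (cv2) and the standard library are available. Lean on these libraries where they do the work, as an engineer would, in place of code of your own. Each camera call takes 0.05 s, during which the arm holds its last target. There are 200 camera calls.

## Task

The immersion-oil dropper bottle has been pushed in under the low clear shelf, where no hand fits: pick up the reacher from its blue mat, reach in with it and squeeze its trigger until the jaws just hold the bottle, gently, because a hard squeeze makes it squirt. Draw the bottle out with the reacher, keeping it upright, stand it in the lime-green tray and let go of it, then lay the reacher back along its blue mat the way it lay, grip up. Handle the bottle only with the reacher, do not push against the shelf, and leave everything else where it stands.

Things in the scene. Friction and masses are not known exactly. Their poses are not given: they have to be found in the camera images.
- reacher: Hand reacher (pick-up tool), 0.28 kg in all, used upside down: it lies on its flat underside, grip standing up. Origin: on the underside below the middle of the grip; own z up, own y forward to the jaws. Black-grey grip post 30 mm wide (x), y -28 to -8 mm, up to z 122 mm. Housing at its foot 36 mm wide, y -46 to 42 mm, 35 mm high. Shaft 12 mm thick, centre at z 17 mm.
- grip_mid (a point): Point midway between the back of the grip post and the front of the resting trigger, 75 mm above the reacher's underside. Post and trigger together measure 56 mm along the reacher's y: take both between the fingers, closing along that y, at z 60 to 95 mm. A light hold (under 6 N) leaves the jaws open; closing the fingers further squeezes the trigger.
- jaw_mid (a point): Point midway between the jaw pads, 275 mm ahead of the reacher's origin, 19 mm above its underside; it moves with the reacher's body. Rubber pads 32 mm long (y), z 6 to 32 mm, on two sprung arms that open to 75 to 105 mm over their outsides and end at y 291 mm. The jaw head behind them: 46 mm wide, z 0 to 30 mm, y 184 to 220 mm.
- trigger (a joint): Travel of the orange trigger towards the post, m: 0 at rest, jaws open; 0.021 at its stop. Its spring resists with 6 N at rest, 11 N at the stop. 1 mm of travel swings each pad in by 1.2 mm; the mouth at rest is 61 mm, but each arm is bent from use, up to 7 mm in or out. So the pads meet the bottle anywhere from 8 to 20 mm of travel: it must be felt.
- trigger_front (a point): Middle of the trigger's front face (22 mm wide, z 40 to 104 mm above the underside); it moves with the trigger. Once both pads bear on the bottle, each further mm of travel adds about 5 N on each pad, and each N on the pads costs 2.4 N more at the trigger. So about 13 to 20 N between the fingers holds the bottle well; over 25 N makes it squirt.
- bottle: Immersion-oil dropper bottle, amber with paper band, round, 28 mm across, straight up to 37 mm, 56 mm high with its black cap, 30 to 65 g; it stands upright on the bench under the shelf. Origin: centre of its underside, z up. It squirts when the jaws press on it with more than 7 N each (14 N in all). One pad may come first and push it across a few mm.
- shelf: Low shelf, fixed: clear acrylic deck 360 mm (own x) by 200 mm (own y), underside 66 mm and top 76 mm above the bench, on four white legs at the corners, 324 mm clear between them. Origin: on the bench under the deck's middle. The front faces own -y (edge at y = -100 mm). The bottle stands 65 to 85 mm to one side of the middle, 55 to 105 mm behind the front edge.
- gap_mouth (a point): Middle of the shelf's front edge, at bench height.
- mat: Blue rubber mat, fixed, 70 mm (own x) by 360 mm (own y), 3 mm thick; the reacher lies along it, jaws towards the mat's own +y, its origin about 115 mm behind (own -y of) the mat's middle. Origin: centre of its underside.
- tray: Shallow lime-green tray, fixed, 120 mm (own x) by 100 mm (own y), rim 6 mm high, floor 3 mm thick. Origin: centre of its underside.
- dishes: Bystander: stack of three small culture dishes, 60 mm across, 40 mm high, under the shelf. Origin: centre of the underside, as for all bystanders.
- slide_box: Bystander: cardboard slide box with a blue lid, 100 x 85 x 35 mm, on the shelf's deck, towards the back.
- stain_jar: Bystander: glass staining jar, 58 x 48 x 85 mm, on the shelf's deck, towards the back.
- spectacles: Bystander: a pair of spectacles, 130 mm wide, 40 mm high, lying at the far side of the bench. Origin: on the bench under the bridge; own y towards the ends of its side arms.
- tally_counter: Bystander: grey-blue cell counter with blue keys, 110 x 75 x 31 mm, to the left of the robot.
- tip_rack: Bystander: orange pipette-tip rack, 85 x 120 x 45 mm, to the right of the robot.
Things that resemble listed ones, but are neither listed nor needed, are in the scene too. What is shaped like the tray but red or turquoise is not meant.

How it is judged:
By the outcome, as a careful person would: the job done as asked, in the order asked, and still so for the second after the job is handed in, with the robot touching nothing.
It also fails if it takes over 62 s, if anything falls off the work surface, if the arm or the gripper's body presses on something with over 40 N, if the wrist force passes 120 N, or if a joint passes its speed limit or range.

## Working session

There is one attempt and no reset: what is moved stays moved. The work goes in short steps, each a Python script; the robot and the scene stay as the last script left them, time stands still between calls to the robot, and variables do not carry over. Pictures are saved under pics/ and viewed, about 8 in all and at most 12, crops included, and the job is handed in when it is done.

```bash
ls; mkdir -p pics; cat > h.py <<'E'
import numpy as np, cv2
from scipy.spatial.transform import Rotation as R
from station import r, planner, vision, sensors
def get(name):
    im=vision.get_image(name); p=im["pixels"]; h=p.shape[0]
    im["f"]=h/2/np.tan(np.radians(im["vfov"])/2)
    im["R"]=cv2.Rodrigues(np.array(im["rvec"],float))[0]; im["t"]=np.array(im["tvec"],float).ravel()
    return im
def ray(im,c):
    d=np.array([(c[0]-im["cx"])/im["f"],(c[1]-im["cy"])/im["f"],1.])
    return -im["R"].T@im["t"], im["R"].T@d
def atz(im,c,z):
    o,d=ray(im,c); return o+d*(z-o[2])/d[2]
def dep(im,c):
    z=im["range_z"][int(round(c[1])),int(round(c[0]))]; o,d=ray(im,c); return o+d*z
def cloud(im):
    v,u=np.mgrid[0:384,0:512]; z=im["range_z"]
    P=np.stack([(u-im["cx"])/im["f"]*z,(v-im["cy"])/im["f"]*z,z],-1)
    return (P-im["t"])@im["R"]
def proj(im,p):
    q=im["R"]@np.array(p,float)+im["t"]; return np.array([im["cx"]+im["f"]*q[0]/q[2], im["cy"]+im["f"]*q[1]/q[2]])
E
cat > a.py <<'E'
from h import *
np.set_printoptions(precision=1,suppress=True)
for cam in ["scene","top"]:
    im=get(cam); cv2.imwrite(f"pics/{cam}0.png",cv2.resize(im["pixels"],None,fx=1.5,fy=1.5))
    print(cam,im["f"],-im["R"].T@im["t"])
    for q in ["reacher","grip_mid","jaw_mid","trigger_front","bottle","shelf","gap_mouth","mat","tray","dishes","slide_box","stain_jar"]:
        for d in vision.mark_of(cam,q)[:3]:
            c=d["centre"]; print(q,round(d["score"],2),np.array(c),"dep",dep(im,c),"z0",atz(im,c,0)[:2])
E
python3 a.py
```

```text
pics
scene 402.53749354369796 [ 968.4 -590.7 1068.4]
reacher 0.6 [203.4 238.4] dep [ 470.4 -233.7   55.3] z0 [ 443.3 -214.2]
grip_mid 0.73 [206.7 225.4] dep [ 450.2 -198.6   62.3] z0 [ 418.1 -174.3]
grip_mid 0.59 [328.6 156.4] dep [574.6 251.3  74.5] z0 [545.1 314.4]
jaw_mid 0.61 [272.5 185. ] dep [474.1  83.3   0.3] z0 [474.   83.5]
trigger_front 0.51 [212.8 220.9] dep [ 424.  -152.4    6. ] z0 [ 421. -150.]
shelf 0.78 [325.8 155.5] dep [565.  249.2  73.8] z0 [535.  311.5]
shelf 0.64 [233.  218.1] dep [ 464.  -102.8    3.8] z0 [ 462.3 -101.1]
mat 0.98 [236.2 217.1] dep [469.2 -93.5   3.8] z0 [467.4 -91.7]
tray 0.89 [104.9 249.4] dep [ 248.7 -431.4    3.4] z0 [ 246.4 -430.9]
tray 0.76 [284.2 237.8] dep [632.  -56.    6.1] z0 [630.1 -52.9]
tray 0.69 [278.  312.4] dep [ 761.8 -249.8    4.9] z0 [ 760.8 -248.3]
slide_box 0.69 [320.  120.8] dep [474.  337.5 111.6] z0 [416.4 445.7]
stain_jar 0.78 [364.5 153.5] dep [666.1 318.6  98. ] z0 [635.6 410.3]
stain_jar 0.67 [259.2 122.8] dep [264.1 263.4  26.3] z0 [246.3 284.9]
stain_jar 0.43 [284.7 235.3] dep [627.1 -46.9   3.9] z0 [625.8 -44.9]
t
[... 327 characters left out ...]
3.]
trigger_front 0.42 [301.8 207.3] dep [ 457.3 -180.8   38.8] z0 [ 460.  -185.2]
shelf 0.86 [158.7 186.7] dep [529.7 283.5  77.1] z0 [539. 299.]
mat 0.82 [277.3 206.3] dep [ 463.3 -100.9   22.3] z0 [ 464.9 -102.2]
tray 0.92 [265.  158.2] dep [630.3 -64.    3. ] z0 [630.8 -64.1]
tray 0.77 [316.6 119.9] dep [ 761.7 -245.4    1.6] z0 [ 762.1 -245.7]
tray 0.58 [374.3 267.2] dep [ 254.9 -422.    -1.2] z0 [ 254.9 -421.7]
slide_box 0.97 [129.3 208.6] dep [458.3 368.8 109.4] z0 [466.4 397.7]
stain_jar 0.72 [227.3 199.8] dep [490.2  66.8  -1.1] z0 [490.1  66.8]
stain_jar 0.56 [138.7 148.2] dep [639.7 328.5 160.6] z0 [673.1 367.9]
stain_jar 0.19 [157.4 186.5] dep [530.5 287.8  76.7] z0 [539.8 303.4]
```

View pics/scene0.png

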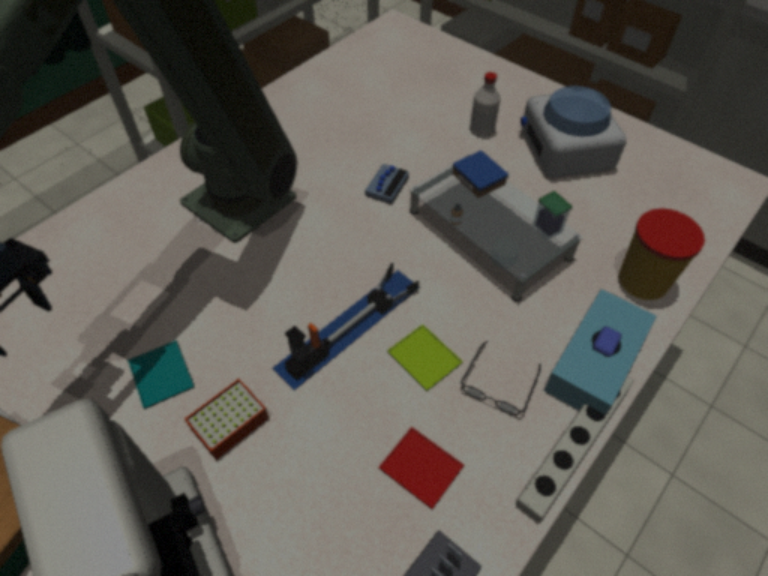

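View pics/top0.png

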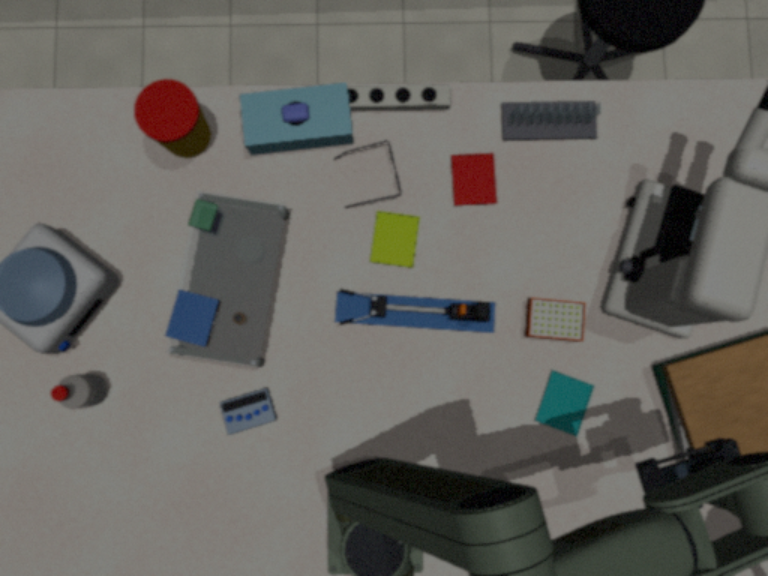

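The scene picture shows the reacher on its mat with the grip at about (300,345), the jaws at (400,285), and the clear shelf with the bottle under it at (456,211). The top view shows the bottle at about (240,318) and the dishes at about (250,245). Three things are tray-shaped. In scene pixels they are lime (425,357), red (421,467) and turquoise (160,373). The lime one fits the description, and it's at about (630,-62).

Next I'll measure with the wrist camera from above, and fit the deck, mat and tray.

```bash
cat > b.py <<'E'
from h import *
np.set_printoptions(precision=1,suppress=True)
im=get("top"); P=cloud(im)
def rect(m,name):
    (c,s,a)=cv2.minAreaRect(P[m][:,:2].astype(np.float32)); print(name,m.sum(),c,s,a,"z",np.median(P[m][:,2]))
hsv=cv2.cvtColor(im["pixels"],cv2.COLOR_BGR2HSV); H,S,V=hsv[...,0],hsv[...,1],hsv[...,2]
big=lambda m:(lambda n,l,st,c:l==1+np.argmax(st[1:,4]))(*cv2.connectedComponentsWithStats(m.astype(np.uint8)))
x,y,z=P[...,0],P[...,1],P[...,2]
m=big((z>60)&(z<90)&(abs(x-530)<250)&(abs(y-284)<160)); rect(m,"deck")
m=big((H>25)&(H<45)&(S>120)&(abs(x-630)<100)&(abs(y+62)<90)); rect(m,"lime")
m=big((H>100)&(H<125)&(S>100)&(abs(x-462)<80)&(abs(y+95)<230)&(z<20)); rect(m,"mat")
m=(z>20)&(abs(x-462)<60)&(y<-120)&(y>-300); rect(m,"housing/grip")
print(sensors.get_clock())
# wrist view
down=lambda yaw: (R.from_euler('z',yaw)*R.from_euler('x',np.pi)).as_quat()
for yaw in [np.pi/2,-np.pi/2]:
    print(yaw,planner.ik([460,120,330],down(yaw)),planner.ik([458,-215,60],down(yaw)),planner.ik([620,-340,60],down(yaw)))
r.reach([470,120,330],down(-np.pi/2) if planner.ik([470,120,330],down(-np.pi/2)) is not None else down(np.pi/2))
w=get("wrist"); cv2.imwrite("pics/w1.png",cv2.resize(w["pixels"],None,fx=1.5,fy=1.5)); print(-w["R"].T@w["t"],w["R"],sensors.get_clock())
E
python3 b.py
```

```text
deck 5550 (536.6163940429688, 310.30096435546875) (202.27569580078125, 360.13043212890625) 80.12278747558594 z 75.46621377824667
lime 958 (626.9930419921875, -56.58583450317383) (96.89449310302734, 118.11592102050781) 80.93131256103516 z 2.6022458236314576
mat 696 (449.30999755859375, -122.05731201171875) (306.2200012207031, 61.95459747314453) 88.73582458496094 z 2.6057131566602987
housing/grip 370 (458.0085754394531, -191.37266540527344) (143.16903686523438, 36.26364517211914) 83.9088363647461 z 36.284027268747195
1.35
1.5707963267948966 [ 0.2  0.1  1.6 -0.   1.5 -1.3] [-0.5  0.4  1.9 -0.   0.8 -2. ] [-0.5  0.6  1.4  0.   1.1 -2.1]
-1.5707963267948966 [0.2 0.1 1.6 0.  1.5 1.8] [-0.5  0.4  1.9 -0.   0.8  1.1] [-0.5  0.6  1.4 -0.   1.1  1.1]
[551.6 119.3 500.5] [[-0.  -1.   0. ]
 [-1.   0.   0.3]
 [-0.3 -0.  -1. ]] 4.075
```

View pics/w1.png

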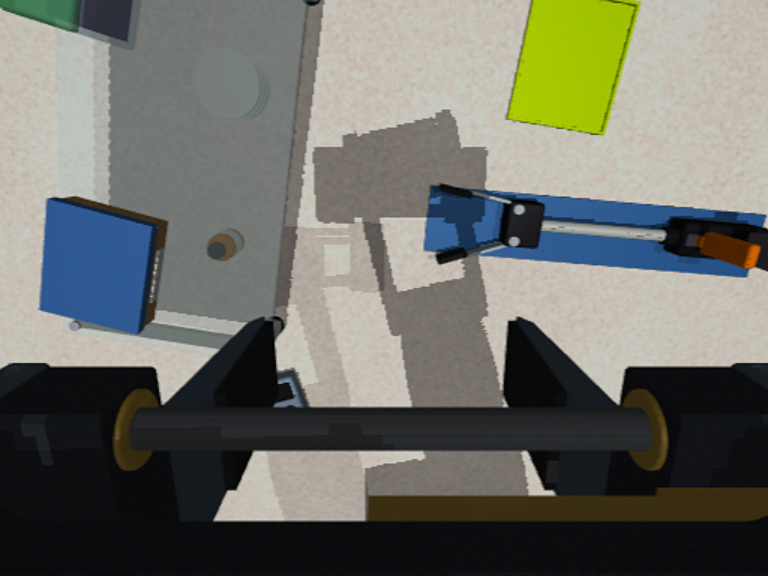

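The wrist view is sharp. It shows the bottle cap at (217,249), the dishes at (228,83), the jaw head at (522,224), the pads at (455,190) and (455,256), and the lime tray at (573,65). That tray is the lime one, not red or turquoise. Next I'll measure these points and look above the grip.

```bash
cat > c.py <<'E'
from h import *
np.set_printoptions(precision=1,suppress=True)
down=lambda yaw: (R.from_euler('z',yaw)*R.from_euler('x',np.pi)).as_quat()
def show(w):
    for n,c,z in L: print(n,atz(w,np.array(c)/1.5,z),"dep",dep(w,np.array(c)/1.5))
w=get("wrist")
L=[("cap",(217,249),56),("bottle base low",(231,239),10),("dish",(228,83),40),("deck corner fr",(317,2),76),("deck front low",(275,318),76),("head",(522,224),30),("padL",(455,190),32),("padR",(455,256),32),("shaft1",(545,229),23),("shaft2",(660,236),23)]
show(w)
for q in ["bottle","jaw_mid","gap_mouth","grip_mid"]:
    for d in vision.mark_of("wrist",q)[:2]: print(q,d,atz(w,d["centre"],0),atz(w,d["centre"],19))
for d in vision.recognise("wrist","bottle")[:2]: print("rec",d,atz(w,d["centre"],30))
r.reach([450,-140,330],down(-np.pi/2))
w=get("wrist"); cv2.imwrite("pics/w2.png",cv2.resize(w["pixels"],None,fx=1.5,fy=1.5))
for q in ["grip_mid","jaw_mid","trigger_front","reacher"]:
    for d in vision.mark_of("wrist",q)[:2]: print(q,d,atz(w,d["centre"],0),atz(w,d["centre"],22),atz(w,d["centre"],78))
P=cloud(w);x,y,z=P[...,0],P[...,1],P[...,2]
np.savez("w2.npz",P=P,px=w["pixels"])
B=(abs(x-460)<60)&(y<130)&(y>-330)
for a,b in [(110,130),(98,109),(30,45)]:
    m=B&(z>a)&(z<b)
    if m.sum()>5: print(a,b,m.sum(),cv2.minAreaRect(P[m][:,:2].astype(np.float32)),P[m].mean(0))
m=B&(z>14)&(z<28)&(y>-140)&(y<5)   # shaft
f=np.polyfit(y[m],x[m],1);print("shaft",m.sum(),f)
for yy in range(-130,20,15):
    k=m&(abs(y-yy)<7); print(yy,k.sum(),np.median(x[k]) if k.any() else 0,end="; ")
print(sensors.get_clock())
E
python3 c.py
```

```text
cap [452.9 286.5  56. ] dep [457.2 279.3  75.2]
bottle base low [453.5 287.8  10. ] dep [466.6 265.4  75.2]
dish [603.5 265.9  40. ] dep [599.4 254.2  76.7]
deck corner fr [659.3 177.1  76. ] dep [677.6 186.9   4.1]
deck front low [389.1 230.2  76. ] dep [361.5 249.    4.1]
head [472.6 -14.7  30. ] dep [473.2 -13.6  33.8]
padL [506.7  54.7  32. ] dep [506.9  55.   34.6]
padR [439.9  52.   32. ] dep [440.4  52.3  33.8]
shaft1 [466.2 -40.8  23. ] dep [466.2 -40.8  22.8]
shaft2 [ 458.7 -160.4   23. ] dep [ 459.2 -159.1   25.2]
grip_mid {'centre': [501.1, 168.2], 'score': 0.76} [ 436.1 -277.3    0. ] [ 440.4 -262.3   19. ]
grip_mid {'centre': [316.2, 156.9], 'score': 0.91} [ 435.6 -231.     0. ] [ 439.8 -227.    22. ] [ 450.6 -216.7   78. ]
grip_mid {'centre': [309.7, 144.1], 'score': 0.25} [ 456.4 -219.4    0. ] [ 459.7 -215.9   22. ] [ 468.1 -207.    78. ]
trigger_front {'centre': [297.0, 158.1], 'score': 0.77} [ 433.6 -199.9    0. ] [ 437.9 -197.2   22. ] [ 448.9 -190.4   78. ]
reacher {'centre': [309.7, 142.8], 'score': 0.6} [ 458.5 -219.4    0. ] [ 461.7 -215.8   22. ] [ 469.9 -206.9   78. ]
reacher {'centre': [315.0, 158.9], 'score': 0.55} [ 432.3 -229.2    0. ] [ 436.7 -225.3   22. ] [ 447.8 -215.2   78. ]
110 130 576 ((453.59490966796875, -233.68809509277344), (26.505250930786133, 33.77583312988281), 85.00067138671875) [ 454.3 -233.1  125.1]
98 109 177 ((456.1679382324219, -215.147705078125), (52.557064056396484, 28.446002960205078), 84.45679473876953) [ 458.2 -200.7  104.8]
30 45 1691 ((467.8166809082031, -97.26913452148438), (332.9994201660156, 78.78209686279297), 88.68963623046875) [467.5 -92.2  34.1]
shaft 627 [  0.1 479.6]
-130 71 463.3683265367208; -115 71 464.7952017528653; -100 72 465.69859854843753; -85 70 467.2235960291632; -70 72 468.01058648088133; -55 70 469.49253844341297; -40 97 472.38072478214076; -25 11 494.1656622990997; -10 9 495.8218176610055; 5 6 497.07468253776483; 5.6417
```

View pics/w2.png

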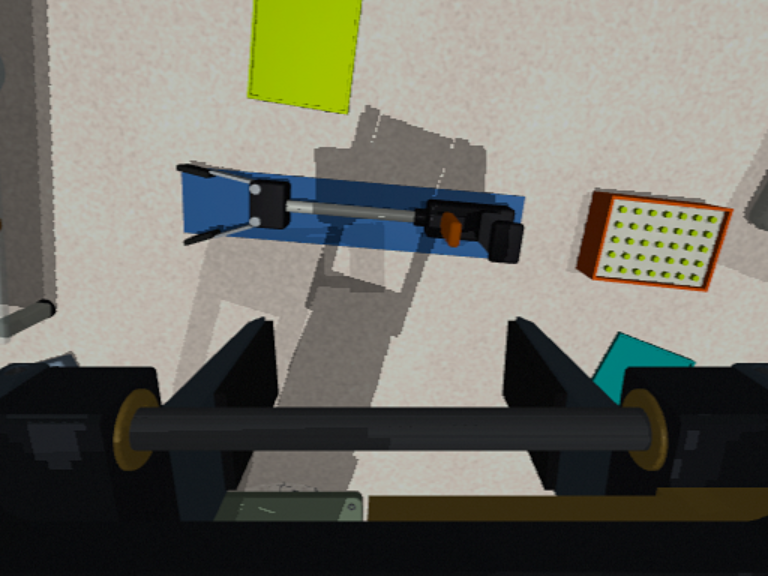

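```bash
cat > d.py <<'E'
from h import *
np.set_printoptions(precision=2,suppress=True)
d=np.load("w2.npz");P=d["P"];x,y,z=P[...,0],P[...,1],P[...,2]
u=np.array([.083,.9966]);O=np.array([456.,-216.])
oy=(x-O[0])*u[0]+(y-O[1])*u[1]; ox=(x-O[0])*u[1]-(y-O[1])*u[0]
for s in (1,-1):
    m=(z>25)&(z<45)&(oy>258)&(oy<300)&(ox*s>5)&(ox*s<60)
    print("pad",s,m.sum(),ox[m].min(),ox[m].max(),np.median(ox[m]),oy[m].max())
m=(z>26)&(z<45)&(oy>180)&(oy<225)&(abs(ox)<30); print("head",ox[m].min(),ox[m].max(),oy[m].min(),oy[m].max())
q=(R.from_euler('z',-np.pi/2-.083)*R.from_euler('x',np.pi)).as_quat()
r.reach([456,-216,140],q)
print(r.move_linear([456,-216,59],v=100,max_force=8))
F0=sensors.get_contact_force();print(F0)
r.set_gripper(48,5); print("w",sensors.get_gripper_width(),sensors.get_contact_force())
r.move_linear([456,-216,64],v=50); print("F",sensors.get_contact_force(),sensors.get_moment(),sensors.get_gripper_width())
r.move_linear([456,-216,79],v=60); print("F",sensors.get_contact_force(),sensors.get_moment(),sensors.get_gripper_width(),sensors.get_clock())
im=get("scene");P=cloud(im);x,y,z=P[...,0],P[...,1],P[...,2]
oy=(x-O[0])*u[0]+(y-O[1])*u[1]; ox=(x-O[0])*u[1]-(y-O[1])*u[0]
for a in range(50,180,20):
    m=(abs(oy-a)<10)&(abs(ox)<25)&(z>25); print(a,m.sum(),P[m][:,2].mean() if m.any() else 0, np.median(z[m]) if m.any() else 0)
c=proj(im,[470,-100,30]).astype(int); a=im["pixels"][max(0,c[1]-75):c[1]+75,max(0,c[0]-100):c[0]+100]
cv2.imwrite("pics/s1.png",cv2.resize(a,None,fx=4,fy=4,interpolation=cv2.INTER_CUBIC))
E
python3 d.py
```

```text
pad 1 103 21.90115627414853 32.36183573292778 27.67772142201201 287.71869683523005
pad -1 76 -47.3121507981609 -32.969430926418354 -39.79514172517746 283.44211754247544
head -26.001122110352256 23.240524413967293 181.03787991345536 224.0759431189105
False
[ 0.   -1.42  0.3 ]
w 56.08019047741968 [ 0.08 -1.7   0.96]
F [-0.15  0.04 -2.61] [-0.21  0.03 -0.09] 55.862607968057574
F [ 0.39 -0.62 -1.78] [-0.22  0.05 -0.03] 55.936488175467225 8.7167
50 337 396.65557241772655 472.3821259819159
70 115 252.34714241853553 202.061390190919
90 68 146.19259735488902 200.40064798809078
110 25 44.67027665008052 45.12673933547844
130 23 43.29036089651367 44.12505070371579
150 22 43.71551824200296 44.05779533935651
170 25 43.9710319392773 43.860098069384975
```

View pics/s1.png

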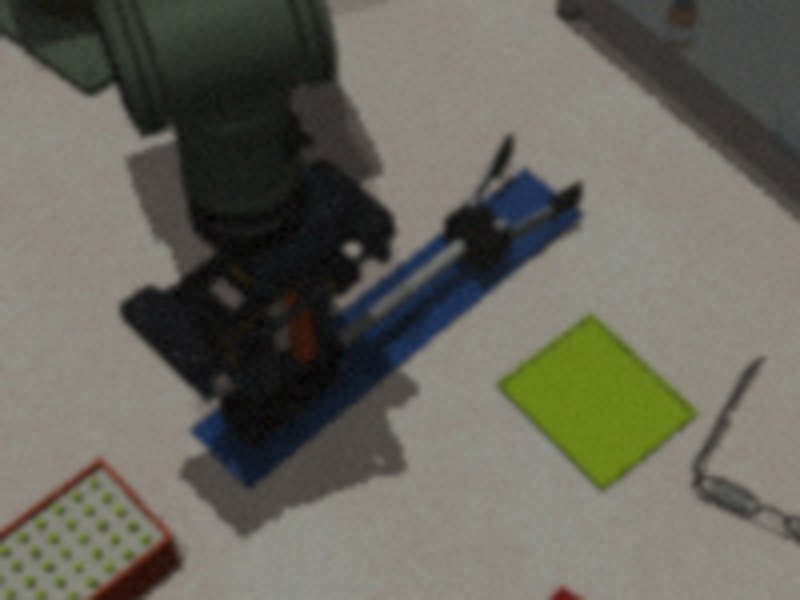

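The shaft reads z 43–44 all along it, so the reacher is level and held lightly with the jaws open. The mouth is off-centre by about -6 mm in own x, and I'll allow for that. Next I'll go in along the shelf's axis.

```bash
cat > e.py <<'E'
from h import *
np.set_printoptions(precision=2,suppress=True)
th=.1724; u=np.array([np.sin(th),np.cos(th)]); ox=np.array([u[1],-u[0]])
q=(R.from_euler('z',-np.pi/2-th)*R.from_euler('x',np.pi)).as_quat()
b=np.array([453,287.3]); O=b-275*u+6*ox; S=O-120*u
pos=lambda p,z:[p[0],p[1],z]
r.move_linear(pos(S,79),q,v=120)
r.move_linear(pos(S,61),v=80)
F0=np.array(sensors.get_contact_force());print(F0,sensors.get_gripper_width())
print(r.move_linear(pos(O,61),v=90,max_force=6))
print(np.array(sensors.get_contact_force())-F0,sensors.get_eef_pos(),pos(O,61),sensors.get_gripper_width(),sensors.get_clock())
out=[]
for n in("scene","top"):
    im=get(n); c=proj(im,[453,270,30]); M=np.float32([[5,0,190-5*c[0]],[0,5,250-5*c[1]]])
    out.append(cv2.warpAffine(im["pixels"],M,(380,500),flags=cv2.INTER_CUBIC))
    print(n,proj(im,pos(b,0)),proj(im,pos(b,56)))
cv2.imwrite("pics/in.png",np.hstack(out))
E
python3 e.py
```

```text
[ 0.05 -0.38 -2.98] 55.76924946065959
False
[-0.95  0.27 -0.79] [411.61  15.02  60.97] [np.float64(411.7355580243112), np.float64(15.347346347870651), 61] 56.12338029587344 11.8583
scene [303.29 148.32] [304.84 137.35]
top [162.07 211.95] [158.74 210.89]
```

View pics/in.png

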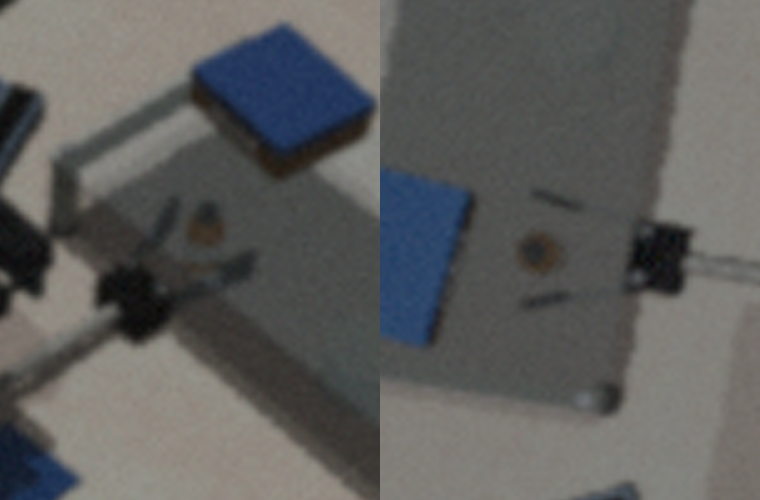

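The bottle is centred across the mouth, with the pads at rows 200 and 299 and the bottle at row 251 of the top crop. It's about 6 mm too deep, so I'll advance 6 mm and then squeeze by feel.

```bash
cat > f.py <<'E'
from h import *
np.set_printoptions(precision=2,suppress=True)
th=.1724; u=np.array([np.sin(th),np.cos(th)])
p=np.array(sensors.get_eef_pos()); p[:2]+=6*u; p[2]=61
print(r.move_linear(p,v=50,max_force=6))
F0=np.array(sensors.get_contact_force()); last=None
for f in [7,8,9,10,11,12,13,14.5,16]:
    r.set_gripper(30,f); w=sensors.get_gripper_width()
    print(f,round(w,2),np.array(sensors.get_contact_force())-F0)
    if w<35.6: print("at stop?"); break
print(sensors.get_clock())
E
python3 f.py
```

```text
False
7 51.65 [-0.88  0.6   0.07]
8 47.66 [-0.72  2.01 -0.55]
9 44.73 [-0.48  0.24  0.33]
10 42.0 [-1.39  1.83  0.71]
11 41.54 [-0.34  0.94  2.06]
12 41.45 [-0.63  1.39 -0.26]
13 41.36 [-1.75  0.74  0.52]
14.5 41.11 [-0.94  0.32  0.9 ]
16 40.96 [-2.16  1.08  0.66]
14.2833
```

Contact came at about 14.3 mm of travel, with a clear jump in stiffness. I'll set 17 N, lift 3.5 mm and draw out.

```bash
cat > g.py <<'E'
from h import *
np.set_printoptions(precision=2,suppress=True)
th=.1724; u=np.array([np.sin(th),np.cos(th)])
r.set_gripper(30,17); print(sensors.get_gripper_width())
F0=np.array(sensors.get_contact_force())
p=np.array(sensors.get_eef_pos()); p[2]=64.5
r.move_linear(p,v=30); print(np.array(sensors.get_contact_force())-F0)
p[:2]-=130*u; print(r.move_linear(p,v=75,max_force=8))
p[2]+=22; r.move_linear(p,v=60)
print(np.array(sensors.get_contact_force())-F0,sensors.get_eef_pos(),sensors.get_gripper_width(),sensors.get_clock())
e=np.array(sensors.get_eef_pos())[:2]; b=e+275*u-6*np.array([u[1],-u[0]])
out=[]
for n in("scene","top"):
    im=get(n); c=proj(im,[b[0],b[1],50]); M=np.float32([[5,0,190-5*c[0]],[0,5,250-5*c[1]]])
    out.append(cv2.warpAffine(im["pixels"],M,(380,500),flags=cv2.INTER_CUBIC))
cv2.imwrite("pics/out.png",np.hstack(out))
E
python3 g.py
```

```text
40.89946339531612
[ 1.16  0.68 -0.85]
False
[ 0.05  1.37 -0.83] [ 390.45 -107.2    86.7 ] 40.789958455723614 17.1667
```

View pics/out.png

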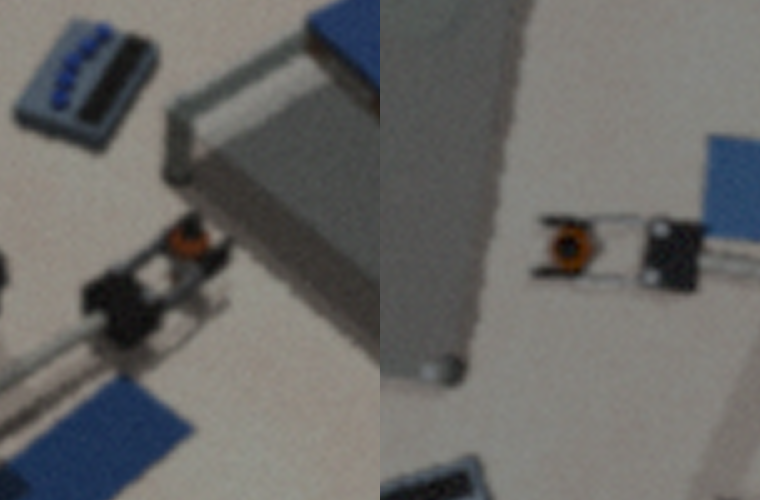

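The bottle is out, upright between the pads, at crop pixel (570,248), which matches my estimate. Next is the tray.

```bash
cat > i.py <<'E'
from h import *
np.set_printoptions(precision=2,suppress=True)
th=.1724; u=np.array([np.sin(th),np.cos(th)]); ox=np.array([u[1],-u[0]])
t=np.array([628,-58.])-6*u; e=t-275*u+6*ox
r.move_linear([e[0],e[1],86.7],v=140)
r.move_linear([e[0],e[1],67],v=60); r.pause(.2)
F0=np.array(sensors.get_contact_force())
print("touch",r.move_linear([e[0],e[1],63.3],v=10,max_force=3),sensors.get_eef_pos(),np.array(sensors.get_contact_force())-F0)
for f in (13,9,5): r.set_gripper(48,f); print(f,sensors.get_gripper_width())
print(sensors.get_clock())
out=[]
for n in("scene","top"):
    im=get(n); c=proj(im,[t[0],t[1],20]); M=np.float32([[5,0,190-5*c[0]],[0,5,250-5*c[1]]])
    out.append(cv2.warpAffine(im["pixels"],M,(380,500),flags=cv2.INTER_CUBIC))
cv2.imwrite("pics/tray.png",np.hstack(out))
E
python3 i.py
```

```text
touch False [ 585.89 -335.93   63.63] [-0.09 -0.39  0.53]
13 47.74393546091688
9 48.0723818256476
5 55.81061888888126
21.5333
```

View pics/tray.png

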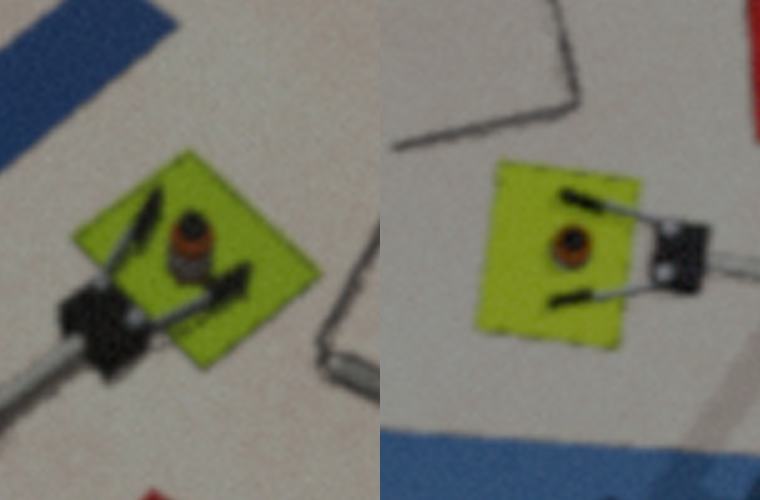

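The bottle stands upright in the lime tray at crop pixel (572,247), with the jaws open. Next I'll withdraw and take the reacher back.

```bash
cat > j.py <<'E'
from h import *
np.set_printoptions(precision=2,suppress=True)
th=.1724; u=np.array([np.sin(th),np.cos(th)])
p=np.array(sensors.get_eef_pos()); p[2]=64; p[:2]-=75*u
print(r.move_linear(p,v=70,max_force=5))
p[2]=120; r.move_linear(p,v=120)
d=.083; q=(R.from_euler('z',-np.pi/2-d)*R.from_euler('x',np.pi)).as_quat()
r.move_linear([450,-330,120],q,v=120)
r.move_linear([456,-216,100],v=120)
r.move_linear([456,-216,72],v=80)
print(sensors.get_gripper_width(),sensors.get_contact_force(),sensors.get_clock())
u=np.array([.083,.9966]);O=np.array([456.,-216.])
im=get("top");P=cloud(im);x,y,z=P[...,0],P[...,1],P[...,2]
oy=(x-O[0])*u[0]+(y-O[1])*u[1]; ox=(x-O[0])*u[1]-(y-O[1])*u[0]
m=(oy>178)&(oy<226)&(abs(ox)<32)&(z>25)&(z<70); print("head top",m.sum(),ox[m].min(),ox[m].max(),oy[m].min(),oy[m].max(),np.median(z[m]))
im2=get("scene");P=cloud(im2);x,y,z=P[...,0],P[...,1],P[...,2]
oy=(x-O[0])*u[0]+(y-O[1])*u[1]; ox=(x-O[0])*u[1]-(y-O[1])*u[0]
for a in range(110,180,20):
    m=(abs(oy-a)<10)&(abs(ox)<25)&(z>22)&(z<70); print(a,m.sum(),np.median(z[m]),ox[m].mean())
out=[]
for im,s in((im2,3),(im,3)):
    c=proj(im,[470,-100,10]); M=np.float32([[s,0,190-s*c[0]],[0,s,200-s*c[1]]])
    out.append(cv2.warpAffine(im["pixels"],M,(380,400),flags=cv2.INTER_CUBIC))
cv2.imwrite("pics/back.png",np.hstack(out))
E
python3 j.py
```

```text
False
55.859159176112406 [-0.61  0.44 -2.05] 26.4583
head top 163 -25.739229900652074 24.650628465359073 180.01707616647113 225.0043078198472 42.811020353451084
110 24 36.86894415436005 2.17817326160656
130 21 37.20181740599097 2.6206320131274783
150 22 36.501987255456626 2.5502519859134822
170 22 36.43981308556253 2.2698007868376395
```

View pics/back.png

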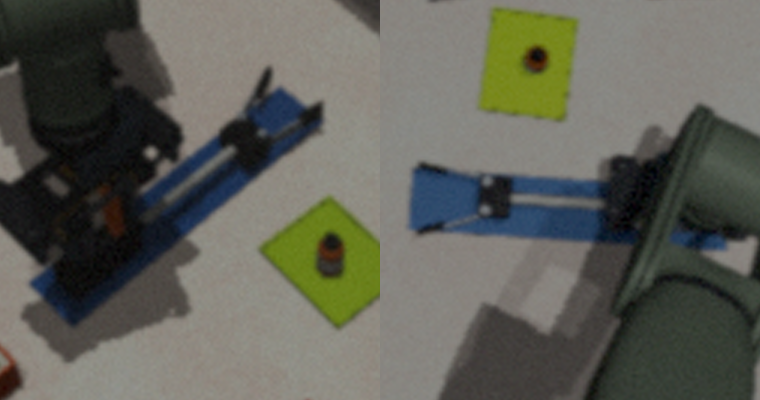

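The reacher is level and over the mat as before. I'll lower it with a force stop, release, retreat and check.

```bash
cat > k.py <<'E'
from h import *
np.set_printoptions(precision=2,suppress=True)
r.move_linear([456,-216,62],v=60); r.pause(.2)
print(r.move_linear([456,-216,58.5],v=10,max_force=3),sensors.get_eef_pos(),sensors.get_contact_force())
r.set_gripper(90,5); r.pause(.2); print(sensors.get_gripper_width(),sensors.get_contact_force())
r.move_linear([456,-216,150],v=80)
q=(R.from_euler('z',-np.pi/2-.083)*R.from_euler('x',np.pi)).as_quat()
r.reach([440,-100,330],q); r.pause(.5)
w=get("wrist"); cv2.imwrite("pics/fin.png",cv2.resize(w["pixels"],None,fx=1.5,fy=1.5))
P=cloud(w);x,y,z=P[...,0],P[...,1],P[...,2]
u=np.array([.083,.9966]);O=np.array([456.,-216.])
oy=(x-O[0])*u[0]+(y-O[1])*u[1]; ox=(x-O[0])*u[1]-(y-O[1])*u[0]
m=(oy>170)&(oy<235)&(abs(ox)<35)&(z>28)&(z<45); print("head",ox[m].min(),ox[m].max(),oy[m].min(),oy[m].max(),np.median(z[m]))
for a in (70,100,130,160):
    m=(abs(oy-a)<10)&(abs(ox)<12)&(z>14); print(a,np.median(ox[m]),z[m].max())
m=(z>110)&(z<130)&(abs(ox)<40)&(oy<30)&(oy>-70); print("post",np.ptp(ox[m]),P[m].mean(0))
m=(abs(x-627)<40)&(abs(y+64)<40)&(z>45); print("bottle top",m.sum(),P[m].mean(0) if m.any() else 0)
print(sensors.get_clock())
E
python3 k.py
```

```text
True [ 456.56 -216.32   59.59] [ 0.89 -0.34  3.48]
89.54868339873619 [ 0.31 -0.87 -0.13]
head -30.026104768206046 24.87390513136537 183.67513066122302 234.20468491282236 32.73299326010589
70 -0.688881843907625 451.366336581962
100 -0.6214239504223564 451.4144092232227
130 -0.30899399117293314 451.34195473058304
160 -0.5538515372191188 451.1662566845675
post 34.04408975400634 [ 455.21 -231.95  124.98]
bottle top 172 [626.07 -65.32  54.35]
30.9917
```

View pics/fin.png

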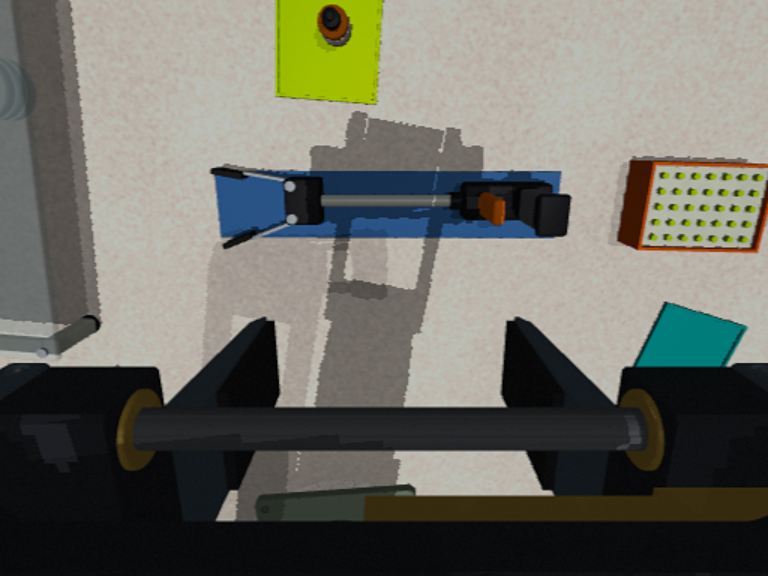

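The reacher lies along the mat with its grip up, shaft at row 201. The bottle stands in the lime tray at (333,22).

```bash
python3 -c "
from station import r
r.finish_job()"
```

```text
the job is handed in; nothing more can be done
```

The bottle is standing in the lime-green tray and the reacher is back on its blue mat, grip up. I handed the job in at about 31 s of the 62 s allowed; no verdict was reported.

- **Picking up and reaching in:** I held the reacher at 5 N, which left the jaws open, and went in along the shelf's own axis. The jaw mouth was about 6 mm off-centre, so I allowed for that.
- **Squeezing:** The pads met the bottle at about 14 mm of trigger travel. I stopped at 17 N between the fingers, which works out at about 3 N on each pad, well under the 7 N squirt limit.
- **Drawing out and placing:** I lifted the bottle 3.5 mm and drew it out, and the 8 N force stop never tripped. I lowered it into the tray and let go, but that descent never registered a touch, so it may have dropped by under about 1 mm.

**Last checks:**
- **Bottle:** its top is at (626, -65, 54), upright and inside the tray.
- **Reacher:** it lies within about 1 mm of its original line, with the head at its original height.
- **Bystanders:** the tip rack and the part of the shelf in the last wrist picture looked undisturbed. I did not re-measure the others.

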